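# Clamp a neck-heel glue-up in the upright cam clamp

## Task

Slide the gluing board with the taped stack and the caul lying on it fully home against the foot of the upright cam clamp, square with it, so that the stack stands centred under the jaw's pad. Then press the jaw down its bar until you feel its cork pad come to bear on the caul (cauls differ in thickness), without crushing the soft wood, and swing the red cam lever right over onto the jaw so that the stack stays clamped. Keep stack and caul in place on the board and leave the glue bottle and the block plane alone.

Things in the scene. Friction and masses are not known exactly. Their poses are not given: they have to be found in the camera images.
- clamp: Upright cam clamp, fixed to the bench: a dark steel foot (75 mm deep, 90 mm wide, 28 mm high, its middle 55 mm) and above it an upright flat steel bar, 300 mm tall, whose front edge stands 25 mm behind the origin. Origin: middle of the foot's front face, at bench level. x points from the throat towards the bar (the way the board is pushed in), z up; the throat opens to -x, roughly towards the robot.
- jaw (a joint): Travel of the clamp's beech sliding jaw down the bar, m: 0 at the top, where the cork pad's underside is 150 mm above the bench, growing to 0.105 as it goes down. It moves only up and down, with a steady friction of about 9 N (its own weight, 3.5 N, helps: some 6 N on its top move it down) and stays where it is left; once the pad bears on the pile the resistance rises steeply. The jaw reaches 115 mm towards -x from the clamp's origin and is 34 mm wide.
- jaw_top (a point): On the flat top of the jaw, straight above the middle of its cork pad and 49 mm above the pad's underside (lever open), 62 mm towards -x from the clamp's origin: where to press the jaw down. Free of the lever while that is open; goes down with the jaw.
- lip: The jaw's lower lip with the cork pad (70 mm along x, 32 mm wide) that bears on the work. Origin: middle of the cork's underside.
- cam (a joint): Red cam lever at the tip of the jaw, rad: 0 open (as at the start: it stands up, leaning 20 degrees past upright away from the bar), 1.92 closed, when it lies flat on the jaw pointing to the bar. It turns in the clamp's x-z plane with about 0.15 N m of friction (2 to 3 N at its outer end) and stays where it is left. Closing it pushes the cork pad 3 mm down out of the jaw: this clamps the work only if the pad was bearing on it, or within some 2 mm, before.
- cam_pivot (a point): Axis of the cam lever, 100 mm towards -x from the clamp's origin, 1 mm above the jaw's top; goes down with the jaw. The lever reaches 85 mm from the axis, its grip is 24 mm wide (along y) and 9 mm thick, and its back (the side to push on: robot side when open, upper side when closed) lies 11.5 mm from the line through the axis along the lever.
- gluing_board: Loose white melamine-faced board 225 x 60 x 18 mm (x, y, z) that carries the stack and slides on the bench. Origin: centre of its underside; x points to its far end, which goes against the clamp's foot; its near 105 mm is bare, to push or hold it by. Home, its origin is 112.5 mm towards -x from the clamp's origin.
- board_seat (a point): On top of the gluing board, 50.5 mm from its origin towards its far end: where the stack stands.
- stack: Three dark and light mahogany blanks taped together into a stack 110 x 60 x 36 mm (x, y, z), loose on the gluing board. Origin: centre of its underside. On it lies a loose light wooden caul of the same outline, cork below, whose thickness is not known: 14 to 38 mm. Two other cauls lie on a low shelf beside the clamp.
- glue_bottle: Bystander: white glue bottle with orange cap, diameter 60 mm, 165 mm tall. Origin: centre of its underside.
- block_plane: Bystander: small steel block plane, 160 x 46 x 55 mm. Origin: centre of its sole.
Mind the look-alikes: they are no part of the job. Leave any pink or purple look-alike of the stack alone.

How it is judged:
On the way, in this order (a step that is already met when the one before it is completed fails the run):
1. the stack stands under the raised jaw, square with the clamp (horizontal distance between stack and lip below 0.014 m and angle between the x axis of stack and the x axis of clamp, either way round below 0.1 rad and contact force between lip and anything else below 0.5 N), for 0.2 s.
2. the jaw's pad has come to bear on the caul while the lever is still open (contact force between lip and anything else above 2 N and value of joint cam below 0.5 rad and horizontal distance between stack and lip below 0.016 m), for 0.2 s.
At the end, for the whole second after the job is handed in: Lever closed (over 1.75 rad); the pad by itself presses the caul with over 5 N; stack within 16 mm of the pad's middle, square within 0.12 rad, within 12 mm of its place on the board, at rest, the caul still between pad and stack (value of joint cam above 1.75 rad and contact force between lip and anything else above 5 N and horizontal distance between stack and lip below 0.016 m and angle between the x axis of stack and the x axis of clamp, either way round below 0.12 rad and z of lip in the frame of stack above 0.046 m and horizontal distance between stack and board_seat below 0.012 m and linear speed of stack below 0.01 m/s); the robot touches nothing.
It fails at once if the pad crushes the work with more than 60 N (contact force between lip and anything else above 60 N).
It fails at once if the stack is tipped (angle between stack's own z axis and vertical above 0.25 rad).
It fails at once if the glue bottle or the block plane is moved more than 30 mm or knocked over (distance of any of glue_bottle, block_plane from where it was at the start of the episode above 0.03 m or angle between glue_bottle's own z axis and vertical above 0.4 rad).
It also fails if it takes over 64 s, if anything falls off the work surface, if the arm or the gripper's body presses on something with over 40 N, if the wrist force passes 120 N, or if a joint passes its speed limit or range.

## Robot

A 7-joint arm with a two-finger parallel gripper is mounted at the origin on the work surface. World frame = base frame: x ahead of the robot, y to its left, z up, the work surface at z = 0. Lengths are in m, angles in rad, forces in N, time in s.
With the tool pointing down it reaches from about 0.35 to 0.9 m from the base axis. Payload 8.1 kg.
Tool frame: the origin (TCP) lies midway between the tips of the shut fingers; the grasp point (between the pads) lies 19 mm behind it; z points along the fingers, y is the line along which they close (so a half turn about z gives the same grasp; the last joint's range is limited). The gripper opens to 92 mm and grips with 3 to 60 N. Pads are 19 mm wide; open, the fingers measure 130 mm over their backs; the gripper's body (75 mm by 190 mm) begins 47 mm behind the grasp point.
Start: joints at [-1.273, 0.434, 0.025, 1.573, -0.012, 1.134, -0.075], TCP at [0.244, 0.575, 0.227] pointing down, gripper open.
Joint ranges: [-2.62, 2.62], [-0.44, 2.09], [-1.27, 1.32], [0.08, 2.57], [-1.32, 4.46], [0.12, 2], [-2.74, 2.74]. Speed limits (rad/s): [2.22, 2.22, 3.01, 3.01, 3.14, 3.14, 3.14].

## Interface

Orientations are given as a rotation vector (axis times angle).
In Python, from cell import readout, get_image, calibration, ticket gives the robot as it stands. The module is installed in compiled form; this text tells all that it offers.
- The arm moves only by the tool move_arm, never from a script. Its argument "series" is a list of rows, each a list of 6 numbers: the shift along the world's x, y, z as a fraction of full scale, then the turn, a rotation vector about the world's x, y, z as a fraction of full scale. A call has 1 to 5 rows; each row is the pose to reach, as a shift and turn from the pose commanded when the call began; what a row does not reach only later rows make up. Full scale, the value 1, is 0.75 m for a shift and 60 degrees for a turn. A row lasts 1/10 s, in which the tool goes at most 50 mm and 8.59 degrees, less where a joint would pass 70% of its speed; a pose out of reach is approached as far as the arm can. A call with a number of a shift or a turn outside -1 to 1 is refused whole. A call with a gripper value outside its range is refused whole. "claw" is the opening, from -1 (shut) to 1 (fully open), so that 0 is half open, set as the call begins (left out, the last holds). The fingers move at their own pace and stop on an object; "squeeze" is the grip in N (left out, the last holds). Time passes only in rows, so rows that repeat a pose let the fingers close. It gives the time, the measured TCP pose, the force, the opening and the grip force at its end, in the units of the state.
- readout.observe(): the state, without advancing time (a new reading comes with each control period).
- get_image(name): name is "scene" or "top"; returns (picture, depth): 480x640x3 uint8, red, green, blue; 480x640 float32, m along the optical axis (not along the pixel's ray), 0 where there is no reading.
- calibration(name): a dict with "fx", "fy", "cx", "cy" (pixels), "view" (4x4, takes a point from world to camera coordinates). Camera axes: x right, y down, z forward; pixel columns grow to the right and rows downward; lengths in m; the calibration is good to about 2 mm. A picture is of the moment at which its call begins. calibration takes no time and is no camera call.
- ticket.sign_off(): hands the job in; it is judged then, once.
The state is a dict: "clock": time; "joints": joint angles; "dq": joint speeds; "joint_efforts": joint torques, N m; "position": TCP position; "ee_rot": TCP orientation; "force": force on the tool from outside, world axes, zero at the start; "ft_torque": the same for the moment, N m; "width": opening from 0.0 (shut) to 1.0 (fully open); "gripper_force": force on a finger pad.
Only numpy, scipy, OpenCV 4.12 (cv2) and the standard library are available. Lean on these libraries where they do the work, as an engineer would, in place of code of your own. Each camera call takes 0.05 s, during which the arm holds its last target. There are 200 camera calls.

## Working session

There is one attempt and no reset: what is moved stays moved. The work goes in short steps, Python scripts to look and compute and a tool call to move; the robot and the scene stay as the last step left them, time stands still between calls to the robot, and variables do not carry over. Pictures are saved under pics/ and viewed, at most 10 in all, crops included, and the job is handed in when it is done.

Besides the shell and the picture viewer there is one more tool, called as a command line: name --pt "numbers of a row" for each row, then --argument value for the rest. move_arm: Moves the arm, as the interface text tells. Shift numbers are shares of 0.75 m and turn numbers shares of 60 degrees, none past 1 either way. Its arguments: {"type":"object","properties":{"series":{"type":"array"},"claw":{"type":"number"},"squeeze":{"type":"number"}},"required":["series"]}

```bash
mkdir -p pics
cat > h.py <<'E'
import numpy as np, cv2
from cell import readout, get_image, calibration, ticket
def grab(n,name):
    p,d=get_image(n); cv2.imwrite(f'pics/{name}.png',p[:,:,::-1]); np.savez(f'pics/{name}.npz',p=p,d=d); return p,d
def cam(n):
    c=calibration(n); V=np.array(c['view']); return c,V
def pts(n,d):
    c,V=cam(n); v,u=np.mgrid[0:480,0:640]
    P=np.stack([(u-c['cx'])/c['fx']*d,(v-c['cy'])/c['fy']*d,d],-1)
    return (P-V[:3,3])@V[:3,:3]
def proj(n,X):
    c,V=cam(n); P=np.asarray(X)@V[:3,:3].T+V[:3,3]
    return np.stack([P[...,0]/P[...,2]*c['fx']+c['cx'],P[...,1]/P[...,2]*c['fy']+c['cy']],-1)
E
python3 - <<'E'
from h import *
a,_=grab('scene','s0');b,_=grab('top','t0')
for n in('scene','top'):
    c,V=cam(n);print(n,-V[:3,:3].T@V[:3,3],c['fx'])
print(readout.observe())
E
```

```text
scene [ 0.81685498 -0.53613971  0.85353586] 449.8531558977037
top [ 0.41104586 -0.12450465  1.08448648] 470.687619840002
{'clock': 0.1, 'joints': array([-1.27260222,  0.43514983,  0.02495854,  1.57401324, -0.01160123,
        1.13399923, -0.07511613]), 'dq': array([-3.75244402e-04, -4.91224198e-04,  2.03664622e-03, -7.35962400e-04,
       -1.33986069e-03,  1.02920339e-03,  1.12287348e-05]), 'joint_efforts': array([ 2.46931129e-03, -6.69124246e+01,  9.87823494e-01, -3.15143824e+01,
       -6.05521398e-02,  3.74909362e-02,  1.00277398e-04]), 'position': array([0.24370319, 0.57502479, 0.22602268]), 'ee_rot': array([-6.25439580e-01, -3.07853886e+00,  2.22318307e-03]), 'force': array([ 0.44995832, -0.07661944,  0.33962099]), 'ft_torque': array([ 0.01223717,  0.01157253, -0.01853509]), 'gripper_force': 0.0, 'width': 1.00268100940029}
```

View pics/s0.png

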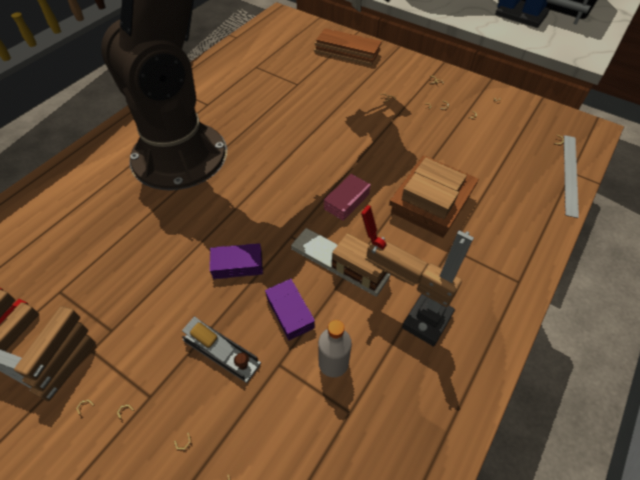

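View pics/t0.png

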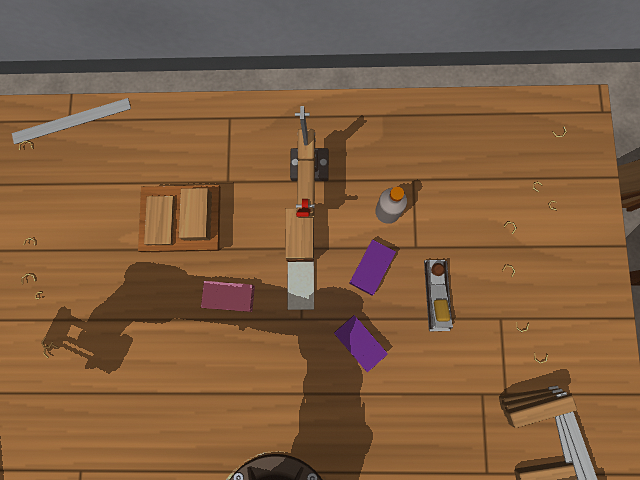

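The top view shows the clamp: foot at (309,165), jaw running from (306,130) to (305,210), and red lever at (304,208). The board's white bare end is at (300,285), with the light caul on the stack at (299,235). Look-alikes are the pink block (228,295) and the purple ones (373,265) and (360,343). The two spare cauls are on the shelf at (180,218). The stack on the white board with the caul on it is the one meant. Next I'll measure it.

```bash
python3 - <<'E'
from h import *
im={}
for n,f in(('top','t0'),('scene','s0')):
    z=np.load(f'pics/{f}.npz');p,d=z['p'].astype(int),z['d'];X=pts(n,d);im[n]=(p,d,X)
p,d,X=im['top']
hsv=cv2.cvtColor(p.astype(np.uint8),cv2.COLOR_RGB2HSV)
roi=np.zeros((480,640),bool);roi[95:330,275:335]=1
def rect(m,name):
    Q=X[m];c=Q[:,:2].astype(np.float32)
    r=cv2.minAreaRect(c);print(name,m.sum(),'z',np.percentile(Q[:,2],[5,50,95]).round(4),'rect',np.round(r[0],4),np.round(r[1],4),round(r[2],2))
    print('  corners',cv2.boxPoints(r).round(4).tolist())
z=X[...,2]; ok=roi&(d>0)
rect(ok&(z>.012)&(z<.024)&(hsv[...,1]<60)&(np.mgrid[0:480,0:640][0]>230),'board')
rows=np.mgrid[0:480,0:640][0]
rect(ok&(z>.06)&(z<.1)&(rows>205),'caul')
rect(ok&(z>.022)&(z<.034)&(rows<190),'foot')
rect(ok&(z>.185)&(z<.21)&(rows<215),'jaw')
red=(hsv[...,1]>180)&((hsv[...,0]<5)|(hsv[...,0]>175))&(p[...,0]>120)&roi
rect(red&(d>0),'lever')
# columns dump
for r in range(104,312,6):
    print(r,[(f'{X[r,c,0]:.3f}',f'{X[r,c,1]:.3f}',f'{z[r,c]:.3f}') for c in (296,302,306,312)])
for nm,(r0,r1,c0,c1) in dict(bottle=(180,225,372,412),plane=(255,335,420,460)).items():
    m=np.zeros_like(roi);m[r0:r1,c0:c1]=1;m&=(z>.03);Q=X[m];print(nm,Q.min(0).round(3),Q.max(0).round(3))
E
python3 - <<'E'
import cv2
a=cv2.imread('pics/t0.png')[95:320,260:420];b=cv2.imread('pics/s0.png')[190:360,270:490]
a=cv2.resize(a,None,fx=2.5,fy=2.5,interpolation=2);b=cv2.resize(b,(398,308),interpolation=2)
import numpy as np
o=np.zeros((563,800,3),np.uint8);o[:a.shape[0],:400]=a;o[:308,402:800]=b
cv2.imwrite('pics/crop0.png',o)
E
```

```text
board 1241 z [0.0142 0.0176 0.0207] rect [ 0.487  -0.0551] [0.0573 0.1069] 89.91
  corners [[0.4334999918937683, -0.08370000123977661], [0.5404000282287598, -0.08389999717473984], [0.5404999852180481, -0.026499999687075615], [0.4336000084877014, -0.026399999856948853]]
caul 1221 z [0.075  0.0782 0.0812] rect [ 0.5975 -0.0554] [0.1109 0.0602] 0.05
  corners [[0.5419999957084656, -0.025299999862909317], [0.5421000123023987, -0.08560000360012054], [0.652999997138977, -0.08550000190734863], [0.652899980545044, -0.025200000032782555]]
foot 557 z [0.0235 0.0271 0.0322] rect [ 0.7732 -0.0754] [0.0897 0.0747] 89.13
  corners [[0.7350999712944031, -0.11969999969005585], [0.8098999857902527, -0.12080000340938568], [0.8112000226974487, -0.031099999323487282], [0.7365000247955322, -0.029999999329447746]]
jaw 38 z [0.1878 0.1995 0.2076] rect [ 0.6896 -0.0701] [0.1451 0.023 ] 2.9
  corners [[0.616599977016449, -0.062300000339746475], [0.6177999973297119, -0.0851999968290329], [0.7627000212669373, -0.0778999999165535], [0.7615000009536743, -0.05490000173449516]]
lever 104 z [0.176  0.2412 0.246 ] r
[... 4022 characters left out ...]
17'), ('0.490', '-0.059', '0.018'), ('0.490', '-0.068', '0.017'), ('0.490', '-0.081', '0.015')]
290 [('0.476', '-0.045', '0.018'), ('0.476', '-0.059', '0.020'), ('0.476', '-0.068', '0.017'), ('0.476', '-0.081', '0.020')]
296 [('0.463', '-0.045', '0.012'), ('0.463', '-0.059', '0.020'), ('0.463', '-0.068', '0.017'), ('0.462', '-0.081', '0.020')]
302 [('0.449', '-0.045', '0.015'), ('0.449', '-0.059', '0.016'), ('0.449', '-0.068', '0.017'), ('0.449', '-0.081', '0.018')]
308 [('0.436', '-0.045', '0.018'), ('0.436', '-0.059', '0.019'), ('0.436', '-0.068', '0.020'), ('0.436', '-0.081', '0.015')]
bottle [ 0.411 -0.286  0.031] [ 0.688 -0.125  1.084]
plane [ 0.391 -0.386  0.03 ] [ 0.536 -0.125  1.084]
```

View pics/crop0.png

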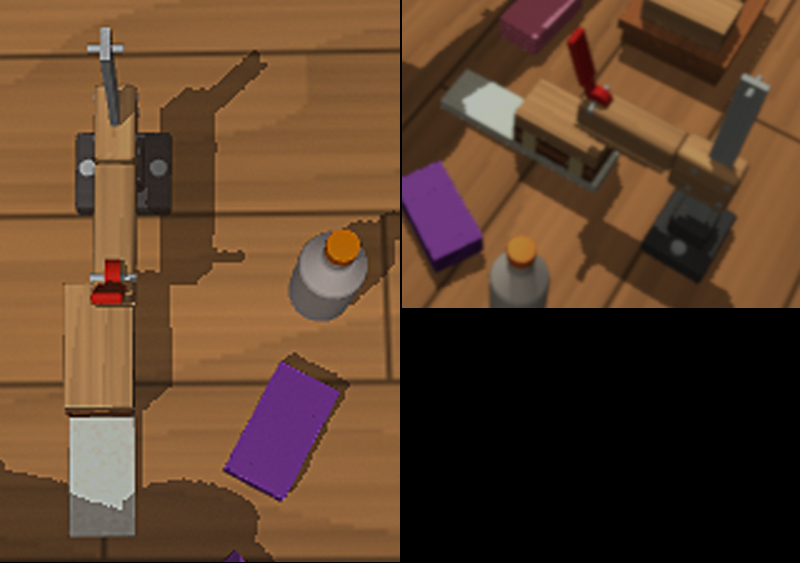

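The crop confirms the target: the taped stack and caul on the white board, with about 20 mm of side offset from the jaw line. I'll refine the clamp's axis and yaw, then move.

Run:
```python
from h import *
z=np.load('pics/t0.npz');p,d=z['p'],z['d'];X=pts('top',d)
def fit(zlo,zhi,r0,r1,h,c0=275,c1=335,name=''):
    c,V=cam('top');o=-V[:3,:3].T@V[:3,3]
    L=[]
    for r in range(r0,r1):
        q=[k for k in range(c0,c1) if zlo<X[r,k,2]<zhi]
        if len(q)<8: continue
        e=[]
        for u in(q[0]-.5,q[-1]+.5):
            ray=V[:3,:3].T@np.array([(u-c['cx'])/c['fx'],(r-c['cy'])/c['fy'],1]);P=o+ray*(h-o[2])/ray[2];e.append(P)
        L.append([e[0][0],e[0][1],e[1][1]])
    L=np.array(L);x=L[:,0]
    for k in(1,2):
        s=np.polyfit(x-x.mean(),L[:,k],1);print(name,k,'yaw',s[0].round(4),'y',s[1].round(4),'at x',x.mean().round(4),'res',np.std(L[:,k]-np.polyval(s,x-x.mean())).round(4))
    print('  x range',x.min().round(4),x.max().round(4))
fit(.155,.185,145,198,.167,name='jaw')
fit(.068,.09,220,256,.078,name='caul')
fit(.01,.026,266,309,.018,name='board')
fit(.02,.035,150,179,.028,name='foot')
s=np.load('pics/s0.npz');Y=pts('scene',s['d'])
J=(Y[...,2]>.155)&(Y[...,2]<.18)&(Y[...,0]>.6)&(Y[...,0]<.8)&(abs(Y[...,1]+.075)<.03)
print('scene jaw z',np.median(Y[J][:,2]),np.median(X[150:195,303:311,2]))
C=(Y[...,2]>.068)&(Y[...,2]<.09)&(Y[...,0]>.53)&(Y[...,0]<.66)&(abs(Y[...,1]+.055)<.05)
print('caul z',np.median(Y[C][:,2]),Y[C].min(0),Y[C].max(0))
```

```text
jaw 1 yaw -0.0188 y -0.0576 at x 0.708 res 0.0009
jaw 2 yaw -0.0203 y -0.0916 at x 0.708 res 0.0006
  x range 0.6534 0.7632
caul 1 yaw -0.0163 y -0.0261 at x 0.5866 res 0.0006
caul 2 yaw -0.0032 y -0.0852 at x 0.5866 res 0.0
  x range 0.5481 0.6254
board 1 yaw -0.006 y -0.0256 at x 0.4832 res 0.0006
board 2 yaw -0.0035 y -0.0848 at x 0.4832 res 0.0
  x range 0.436 0.5309
foot 1 yaw -0.0285 y -0.0306 at x 0.7701 res 0.0008
foot 2 yaw -0.0318 y -0.1208 at x 0.7701 res 0.0008
  x range 0.736 0.8044
scene jaw z 0.16794401606447068 0.16615574167961894
caul z 0.07985965355161735 [ 0.54648901 -0.08389679  0.06813992] [ 0.65674099 -0.02103988  0.08431747]
```

move_arm --pt "0.05 -0.066 0 0 0 0.13" --pt "0.1 -0.13 0 0 0 0.26" --pt "0.14 -0.2 0 0 0 0.383" --pt "0.17 -0.26 -0.02 0 0 0.383" --pt "0.19 -0.32 -0.04 0 0 0.383" --claw 1

```text
clock: 0.6
position: [0.3751, 0.3642, 0.2054]
ee_rot: [0.001, 3.14, 0.001]
force: [1.2, -0.6, 0.5]
width: 0.999
gripper_force: 0.0
```

move_arm --pt "0.02 -0.06 -0.01 0 0 0" --pt "0.04 -0.12 -0.02 0 0 0" --pt "0.05 -0.18 -0.03 0 0 0" --pt "0.06 -0.24 -0.04 0 0 0" --pt "0.07 -0.3 -0.05 0 0 0"

```text
clock: 1.1
position: [0.426, 0.139, 0.1675]
ee_rot: [0.0, -3.142, 0.0]
force: [1.2, 1.0, -1.1]
width: 0.999
gripper_force: 0.0
```

move_arm --pt "0.01 -0.06 -0.01 0 0 0" --pt "0.02 -0.12 -0.02 0 0 0" --pt "0.02 -0.18 -0.02 0 0 0" --pt "0.02 -0.22 -0.02 0 0 0" --pt "0.02 -0.22 -0.02 0 0 0"

```text
clock: 1.6
position: [0.4405, -0.0286, 0.1527]
ee_rot: [-0.01, -3.141, 0.002]
force: [-0.4, 0.3, 0.1]
width: 0.999
gripper_force: 0.0
```

move_arm --pt "0.008 -0.035 -0.05 0 0 0" --pt "0.008 -0.035 -0.1 0 0 0" --pt "0.008 -0.035 -0.14 0 0 0" --pt "0.008 -0.035 -0.15 0 0 0" --pt "0.008 -0.035 -0.15 0 0 0"

```text
clock: 2.1
position: [0.4463, -0.0498, 0.0397]
ee_rot: [0.001, -3.139, -0.0]
force: [0.2, -0.3, -0.6]
width: 1.001
gripper_force: 0.0
```

move_arm --pt "0 -0.007 -0.02 0 0 0" --pt "0 -0.007 -0.035 0 0 0" --pt "0 -0.007 -0.045 0 0 0" --pt "0 -0.007 -0.047 0 0 0" --pt "0 -0.007 -0.047 0 0 0"

```text
clock: 2.6
position: [0.4472, -0.0553, 0.0053]
ee_rot: [0.001, -3.142, -0.0]
force: [-0.8, -0.4, 0.3]
width: 1.0
gripper_force: 0.0
```

Run:
```python
from h import *
grab('scene','s1')
a=cv2.imread('pics/s1.png')[60:360,200:500];cv2.imwrite('pics/s1c.png',cv2.resize(a,(600,600)))
```

```text
(no output)
```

View pics/s1c.png

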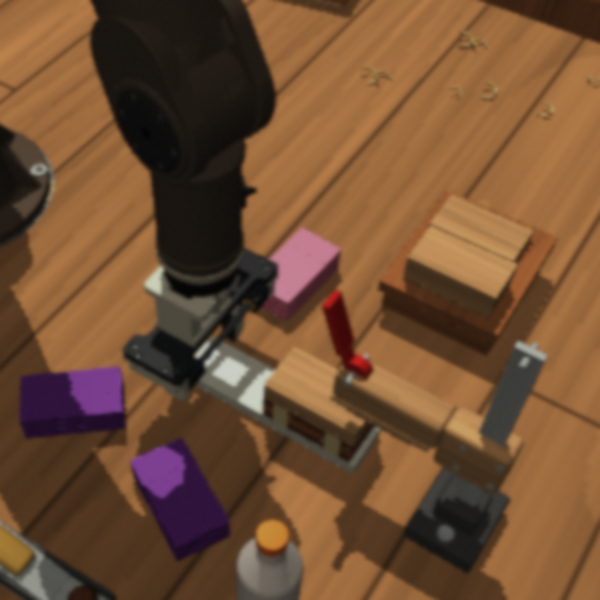

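The gripper straddles the bare end of the board (crop 185,345), clear of the lever at (340,320). Closing now.

move_arm --pt "0 0 0 0 0 0" --pt "0 0 0 0 0 0" --pt "0 0 0 0 0 0" --pt "0 0 0 0 0 0" --pt "0 0 0 0 0 0" --claw -1 --squeeze 20

```text
clock: 3.15
position: [0.447, -0.0553, 0.0052]
ee_rot: [0.001, -3.141, -0.0]
force: [-1.8, 1.2, 3.1]
width: 0.651
gripper_force: 20.0
```

move_arm --pt "0.003 -0.002 0 0 0 -0.002" --pt "0.008 -0.005 0 0 0 -0.005" --pt "0.014 -0.009 0 0 0 -0.008" --pt "0.02 -0.013 0 0 0 -0.011" --pt "0.026 -0.017 0 0 0 -0.014"

```text
clock: 3.65
position: [0.462, -0.0661, 0.005]
ee_rot: [-0.018, -3.133, -0.004]
force: [-15.1, 7.8, 23.4]
width: 0.652
gripper_force: 20.1
```

```bash
cat > m.py <<'E'
from h import *
def meas(nm):
    p,d=grab('top',nm);X=pts('top',d);c,V=cam('top');o=-V[:3,:3].T@V[:3,3]
    m=(X[...,2]>.068)&(X[...,2]<.09)&(X[...,0]>.5)&(X[...,0]<.73)&(abs(X[...,1]+.065)<.06)
    L=[]
    for r in range(150,300):
        q=np.flatnonzero(m[r,270:340])+270
        if len(q)<15: continue
        e=[]
        for u in(q[0]-.5,q[-1]+.5):
            ray=V[:3,:3].T@np.array([(u-c['cx'])/c['fx'],(r-c['cy'])/c['fy'],1]);e.append(o+ray*(.078-o[2])/ray[2])
        L.append([e[0][0],e[0][1],e[1][1]])
    L=np.array(L);x=L[:,0]
    print('caul near x',x.min().round(4),'far',x.max().round(4),'yL',np.polyfit(x-x.mean(),L[:,1],1).round(4),'yR',np.polyfit(x-x.mean(),L[:,2],1).round(4),'at',x.mean().round(4))
    s=readout.observe();print(s['clock'],s['position'],s['force'],s['width'],s['gripper_force'])
E
python3 -c "from m import *;meas('t2')"
```

```text
caul near x 0.5567 far 0.6297 yL [ 0.0095 -0.0374] yR [-0.0102 -0.0982] at 0.5931
3.7 [ 0.4634326  -0.06690841  0.00506138] [-8.03164755  3.55575684 11.00032963] 0.653220420908459 20.059734284877777
```

move_arm --pt "0.007 0 0.001 0 0 -0.002" --pt "0.014 -0.001 0.001 0 0 -0.005" --pt "0.022 -0.002 0.001 0 0 -0.005" --pt "0.03 -0.003 0.001 0 0 -0.005" --pt "0.038 -0.004 0.001 0 0 -0.005"

```text
clock: 4.2
position: [0.4956, -0.0715, 0.0057]
ee_rot: [-0.031, -3.141, 0.0]
force: [-2.2, 0.2, -1.8]
width: 0.651
gripper_force: 20.0
```

move_arm --pt "0.006 0 0 0 0 0" --pt "0.011 0 0 0 0 0" --pt "0.016 0 0 0 0 0" --pt "0.021 0 0 0 0 0" --pt "0.021 0 0 0 0 0"

```text
clock: 4.7
position: [0.5119, -0.0713, 0.006]
ee_rot: [0.031, 3.14, -0.0]
force: [0.6, 0.2, -1.2]
width: 0.65
gripper_force: 20.0
```

```bash
python3 -c "from m import *;meas('t3')"
```

```text
caul near x 0.6182 far 0.6296 yL [ 1.7221 -0.0489] yR [-0.0063 -0.105 ] at 0.624
4.75 [ 0.51183587 -0.07127414  0.00601154] [ 0.76492772 -1.27478241 -2.61388401] 0.6499065442467552 19.951782524585724
```

move_arm --pt "0.004 0 0 0 0 0" --pt "0.008 0 0 0 0 0" --pt "0.012 0 0 0 0 0" --pt "0.014 0 0 0 0 0" --pt "0.014 0 0 0 0 0"

```text
clock: 5.25
position: [0.5218, -0.0713, 0.0058]
ee_rot: [0.031, 3.141, 0.0]
force: [-1.0, 0.4, -1.4]
width: 0.651
gripper_force: 20.0
```

move_arm --pt "0.002 0 0 0 0 0" --pt "0.004 0 0 0 0 0" --pt "0.004 0 0 0 0 0"

```text
clock: 5.55
position: [0.5245, -0.0713, 0.0058]
ee_rot: [0.031, 3.141, 0.0]
force: [-1.3, 0.5, -1.6]
width: 0.653
gripper_force: 20.0
```

move_arm --pt "0.001 0 0 0 0 0" --pt "0.002 0 0 0 0 0" --pt "0.003 0 0 0 0 0" --pt "0.003 0 0 0 0 0"

```text
clock: 5.95
position: [0.5246, -0.0712, 0.0053]
ee_rot: [-0.031, -3.138, -0.001]
force: [-6.5, -0.4, -1.1]
width: 0.649
gripper_force: 19.9
```

```bash
python3 -c "
from m import *
grab('scene','s3');meas('t4')
a=cv2.imread('pics/s3.png')[190:350,310:510];b=cv2.imread('pics/t4.png')[100:320,260:360]
o=np.zeros((560,800,3),np.uint8);o[:400,:500]=cv2.resize(a,(500,400));o[:560,520:774]=cv2.resize(b,(254,560));cv2.imwrite('pics/c4.png',o)"
```

```text
Traceback (most recent call last):
  File "m.py", line 13, in meas
    L=np.array(L);x=L[:,0]
                    ~^^^^^
IndexError: too many indices for array: array is 1-dimensional, but 2 were indexed
```

```bash
python3 -c "
from m import *
a=cv2.imread('pics/s3.png')[190:350,310:510];b=cv2.imread('pics/t4.png')[100:320,260:360]
o=np.zeros((560,800,3),np.uint8);o[:400,:500]=cv2.resize(a,(500,400));o[:560,520:774]=cv2.resize(b,(254,560));cv2.imwrite('pics/c4.png',o)
Y=pts('scene',np.load('pics/s3.npz')['d']);C=(Y[...,2]>.07)&(Y[...,2]<.085)&(Y[...,0]>.53)&(Y[...,0]<.75)&(Y[...,1]<-.02)&(Y[...,1]>-.15)
Q=Y[C];print(Q.min(0),Q.max(0),np.median(Q[:,2]))
r=cv2.minAreaRect(Q[:,:2].astype(np.float32));print(r)
"
```

```text
[ 0.54307141 -0.13220971  0.07000677] [ 0.73417712 -0.02105174  0.0849287 ] 0.08013281685736821
((0.6398113369941711, -0.06378503143787384), (0.18519744277000427, 0.10874203592538834), 9.456780433654785)
```

View pics/c4.png

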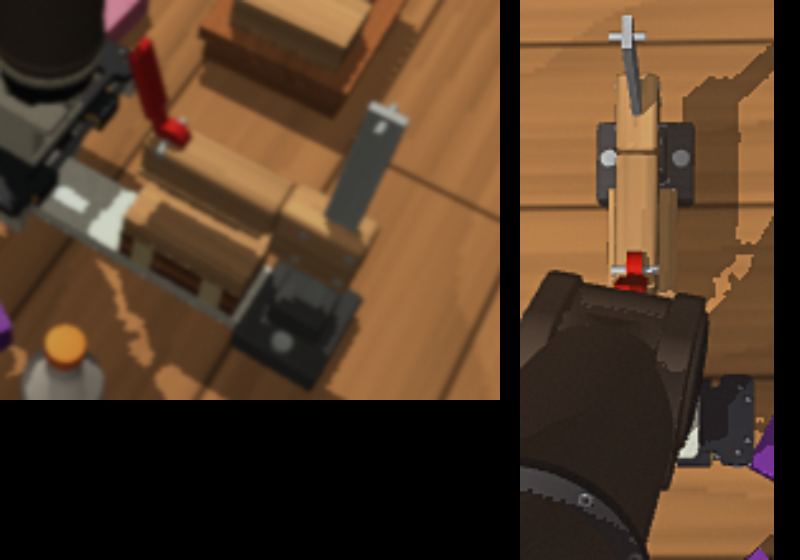

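The board's far end is flush against the foot at (240,315), square with it, and the caul is under the jaw. I'll release it and back off.

move_arm --pt "0 0 0 0 0 0" --pt "0 0 0 0 0 0" --pt "0 0 0 0 0 0" --pt "0 0 0 0 0 0" --claw 1

```text
clock: 6.45
position: [0.5273, -0.0713, 0.0061]
ee_rot: [0.031, 3.14, -0.0]
force: [-0.2, 0.4, -0.4]
width: 0.948
gripper_force: 0.0
```

move_arm --pt "-0.02 0 0.03 0 0 0" --pt "-0.06 0 0.09 0 0 0" --pt "-0.09 0 0.15 0 0 0" --pt "-0.1 0 0.21 0 0 0" --pt "-0.1 0 0.27 0 0 0"

```text
clock: 6.95
position: [0.4499, -0.0715, 0.2106]
ee_rot: [0.032, 3.141, 0.0]
force: [1.9, 0.2, 0.3]
width: 0.996
gripper_force: 0.0
```

```bash
python3 -c "
from m import *
for n,f in(('top','t4'),('scene','s3')):
    Y=pts(n,np.load(f'pics/{f}.npz')['d']).reshape(-1,3);Y=Y[(Y[:,0]<.68)&(Y[:,0]>.35)&(abs(Y[:,1]+.07)<.11)]
    for a in np.arange(.06,.6,.04):
        q=Y[(Y[:,2]>a)&(Y[:,2]<a+.04)]
        if len(q)>5: print(n,a.round(2),len(q),(np.percentile(q[:,0],99)-.5246).round(3),(np.percentile(q[:,1],[1,99])+.071).round(3))
print(readout.observe()['position'])
grab('top','t5');grab('scene','s5')
"
```

```text
top 0.06 278 0.154 [-0.081  0.026]
top 0.1 698 0.14 [-0.096 -0.02 ]
top 0.14 504 0.154 [-0.052  0.014]
top 0.18 37 0.115 [-0.014  0.008]
top 0.22 47 0.089 [-0.014  0.008]
top 0.34 22 0.054 [-0.057  0.018]
top 0.38 924 0.053 [-0.057  0.036]
top 0.42 1255 0.035 [-0.05   0.048]
top 0.46 995 0.004 [-0.04   0.047]
top 0.5 1177 -0.02 [-0.033  0.048]
top 0.54 1446 -0.045 [-0.028  0.048]
top 0.58 2639 -0.07 [-0.032  0.072]
scene 0.06 1147 0.154 [-0.091  0.081]
scene 0.1 1444 0.15 [-0.094  0.092]
scene 0.14 1311 0.154 [-0.05   0.016]
scene 0.18 644 0.119 [-0.041  0.015]
scene 0.22 835 0.093 [-0.041  0.016]
scene 0.26 765 0.045 [-0.04   0.035]
scene 0.3 761 0.047 [-0.05   0.024]
scene 0.34 1011 0.061 [-0.056  0.033]
scene 0.38 2731 0.059 [-0.055  0.037]
scene 0.42 2595 0.038 [-0.049  0.045]
scene 0.46 2387 0.007 [-0.038  0.045]
scene 0.5 2573 -0.018 [-0.031  0.04 ]
scene 0.54 1655 -0.041 [-0.027  0.038]
[ 0.44993255 -0.07154267  0.21055836]
```

```bash
python3 -c "
from m import *
for n,f in(('top','t5'),('scene','s5')):
    Y=pts(n,np.load(f'pics/{f}.npz')['d']).reshape(-1,3);Q=Y[(Y[:,2]>.07)&(Y[:,2]<.087)&(Y[:,0]<.745)&(Y[:,0]>.59)&(abs(Y[:,1]+.073)<.045)]
    print(n,len(Q),np.percentile(Q,[0,1,50,99,100],axis=0).round(4).tolist())
    for sgn in(1,-1):
        w=Q[(Q[:,1]+.073)*sgn>.02]
        if len(w)>5: print(sgn,len(w),w.min(0).round(4),w.max(0).round(4))
"
```

```text
top 544 [[0.6193, -0.1046, 0.0701], [0.62, -0.1045, 0.0726], [0.6608, -0.0932, 0.0781], [0.7288, -0.0448, 0.0819], [0.7299, -0.0445, 0.0827]]
1 111 [ 0.6197 -0.0516  0.0716] [ 0.7298 -0.0445  0.0827]
-1 291 [ 0.6193 -0.1046  0.0711] [ 0.7294 -0.093   0.0821]
scene 1100 [[0.6238, -0.1032, 0.07], [0.625, -0.1024, 0.0709], [0.6819, -0.0846, 0.08], [0.7336, -0.0599, 0.0834], [0.7342, -0.0507, 0.0843]]
-1 345 [ 0.6239 -0.1032  0.07  ] [ 0.7339 -0.093   0.0843]
```

move_arm --pt "0 0 0.05 0 0 0" --pt "0.03 0 0.1 0 0 0" --pt "0.09 0 0.13 0 0 0" --pt "0.15 0 0.15 0 0 0" --pt "0.21 0 0.15 0 0 0" --claw -1 --squeeze 20

```text
clock: 7.55
position: [0.6119, -0.0713, 0.3234]
ee_rot: [0.03, 3.136, 0.0]
force: [1.3, -0.5, 0.2]
width: 0.614
gripper_force: 0.0
```

move_arm --pt "0.06 -0.004 0 0 0 0" --pt "0.075 -0.004 0 0 0 0" --pt "0.075 -0.004 -0.03 0 0 0" --pt "0.075 -0.004 -0.07 0 0 0" --pt "0.075 -0.004 -0.07 0 0 0"

```text
clock: 8.05
position: [0.6633, -0.0738, 0.2636]
ee_rot: [-0.031, -3.134, -0.001]
force: [0.1, -0.8, -0.7]
width: 0.181
gripper_force: 0.0
```

move_arm --pt "0.012 0 -0.03 0 0 0" --pt "0.012 0 -0.06 0 0 0" --pt "0.012 0 -0.085 0 0 0" --pt "0.012 0 -0.1 0 0 0" --pt "0.012 0 -0.1 0 0 0"

```text
clock: 8.55
position: [0.6738, -0.0742, 0.1926]
ee_rot: [-0.031, -3.14, -0.0]
force: [-0.9, 0.2, -0.4]
width: 0.005
gripper_force: 0.0
```

```bash
python3 -c "
from m import *
grab('scene','s6');a=cv2.imread('pics/s6.png')[120:340,320:540];cv2.imwrite('pics/s6c.png',cv2.resize(a,(560,560)))
o=readout.observe();print(o['position'],o['force'],o['width'])"
```

```text
[ 0.67442638 -0.0742653   0.19375353] [0.4987813 0.7610566 0.4503885] 0.006716969334351084
```

View pics/s6c.png

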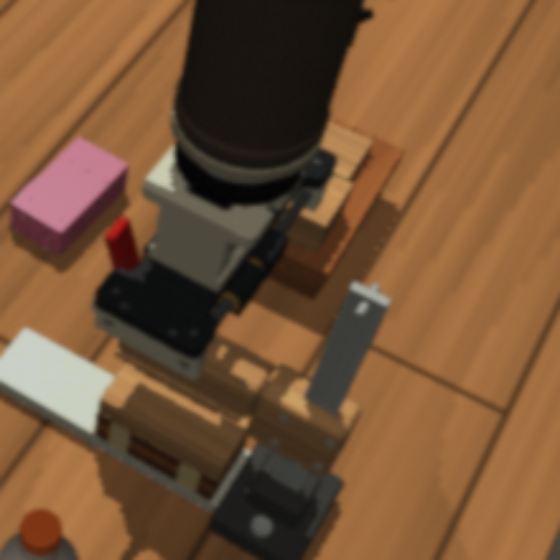

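The lever stands free at crop (122,245), with the gripper just behind it over the jaw. Going down to the jaw top.

move_arm --pt "0 0 -0.01 0 0 0" --pt "0 0 -0.02 0 0 0" --pt "0 0 -0.03 0 0 0" --pt "0 0 -0.04 0 0 0" --pt "0 0 -0.05 0 0 0"

```text
clock: 9.1
position: [0.6744, -0.0743, 0.1558]
ee_rot: [0.031, 3.141, 0.0]
force: [-2.3, 1.1, 6.4]
width: 0.004
gripper_force: 3.0
```

move_arm --pt "0 0 -0.004 0 0 0" --pt "0 0 -0.008 0 0 0" --pt "0 0 -0.012 0 0 0" --pt "0 0 -0.016 0 0 0" --pt "0 0 -0.02 0 0 0"

```text
clock: 9.6
position: [0.6744, -0.0743, 0.1411]
ee_rot: [0.031, 3.141, 0.0]
force: [-2.1, 0.6, 5.8]
width: 0.007
gripper_force: 2.9
```

move_arm --pt "0 0 -0.003 0 0 0" --pt "0 0 -0.006 0 0 0" --pt "0 0 -0.008 0 0 0" --pt "0 0 -0.01 0 0 0" --pt "0 0 -0.01 0 0 0"

```text
clock: 10.1
position: [0.6744, -0.0743, 0.1334]
ee_rot: [0.031, 3.141, 0.0]
force: [-0.2, 0.6, 3.9]
width: 0.005
gripper_force: 1.5
```

move_arm --pt "0 0 -0.001 0 0 0" --pt "0 0 -0.002 0 0 0" --pt "0 0 -0.002 0 0 0"

```text
clock: 10.4
position: [0.6744, -0.0743, 0.132]
ee_rot: [0.031, 3.141, 0.0]
force: [-1.4, 0.2, 4.4]
width: 0.008
gripper_force: 2.2
```

move_arm --pt "0 0 -0.001 0 0 0" --pt "0 0 -0.002 0 0 0" --pt "0 0 -0.002 0 0 0"

```text
clock: 10.7
position: [0.6744, -0.0743, 0.1305]
ee_rot: [0.031, 3.141, 0.0]
force: [-0.8, 0.3, 4.1]
width: 0.003
gripper_force: 2.2
```

move_arm --pt "0 0 -0.001 0 0 0" --pt "0 0 -0.002 0 0 0" --pt "0 0 -0.002 0 0 0"

```text
clock: 11.0
position: [0.6744, -0.0743, 0.129]
ee_rot: [0.031, 3.141, 0.0]
force: [-0.6, 0.2, 3.8]
width: 0.004
gripper_force: 2.2
```

move_arm --pt "0 0 -0.001 0 0 0" --pt "0 0 -0.001 0 0 0"

```text
clock: 11.2
position: [0.6745, -0.0743, 0.1284]
ee_rot: [0.031, 3.141, 0.0]
force: [-2.0, 0.5, 7.0]
width: 0.005
gripper_force: 3.3
```

move_arm --pt "0 0 -0.001 0 0 0" --pt "0 0 -0.001 0 0 0"

```text
clock: 11.4
position: [0.6745, -0.0743, 0.1284]
ee_rot: [0.031, 3.141, 0.0]
force: [-4.8, 0.5, 11.4]
width: 0.003
gripper_force: 5.9
```

move_arm --pt "0 0 -0.001 0 0 0" --pt "0 0 -0.001 0 0 0"

```text
clock: 11.6
position: [0.6745, -0.0743, 0.1283]
ee_rot: [0.031, 3.141, 0.001]
force: [-5.9, 1.4, 16.4]
width: 0.005
gripper_force: 8.5
```

The pad bears on the caul: TCP stopped at z 0.128 with force rising to 16 N. I'll hold briefly, then lift and go behind the lever.

move_arm --pt "0 0 0 0 0 0" --pt "0 0 0 0 0 0" --pt "0 0 0 0 0 0" --pt "0 0 0 0 0 0"

```text
clock: 12.0
position: [0.6745, -0.0743, 0.1283]
ee_rot: [0.031, 3.14, 0.001]
force: [-6.7, 1.2, 16.6]
width: 0.008
gripper_force: 8.4
```

move_arm --pt "0 0 0.02 0 0 0" --pt "0 0 0.07 0 0 0" --pt "0 0 0.13 0 0 0" --pt "0 0 0.17 0 0 0" --pt "-0.05 0 0.2 0 0 0"

```text
clock: 12.5
position: [0.6398, -0.0738, 0.2783]
ee_rot: [0.029, 3.138, -0.001]
force: [1.3, 0.1, 0.3]
width: 0.005
gripper_force: 0.0
```

move_arm --pt "-0.06 0 0 0 0 0" --pt "-0.12 0 0 0 0 0" --pt "-0.15 0 -0.03 0 0 0" --pt "-0.15 0 -0.05 0 0 0" --pt "-0.15 0 -0.05 0 0 0"

```text
clock: 13.0
position: [0.5228, -0.0742, 0.2381]
ee_rot: [-0.031, -3.139, -0.0]
force: [0.4, 0.3, 0.7]
width: 0.005
gripper_force: 0.0
```

```bash
python3 -c "
from m import *
o=readout.observe();print(o['position'],o['force'],o['ee_rot'])
p,d=grab('top','t7');q,e=grab('scene','s7')
for n,p,d in(('top',p,d),('scene',q,e)):
    X=pts(n,d);h=cv2.cvtColor(p,cv2.COLOR_RGB2HSV);m=(h[...,1]>170)&((h[...,0]<6)|(h[...,0]>174))&(p[...,0]>60)&(X[...,0]>.55)&(X[...,0]<.7)&(abs(X[...,1]+.075)<.04)&(X[...,2]>.1)
    Q=X[m];print(n,len(Q),Q.min(0),Q.max(0),'tip',Q[Q[:,2]>Q[:,2].max()-.01].mean(0))
    J=X[(X[...,0]>.66)&(X[...,0]<.74)&(abs(X[...,1]+.074)<.012)];print('jaw z',np.median(J[:,2]))
a=cv2.imread('pics/s7.png')[120:340,300:520];cv2.imwrite('pics/s7c.png',cv2.resize(a,(560,560)))"
```

```text
[ 0.52278663 -0.07418264  0.23807665] [0.38619089 0.27568241 0.66998985] [-3.10160428e-02 -3.13906600e+00 -4.81498252e-04]Traceback (most recent call last):
  File "<string>", line 7, in <module>
    Q=X[m];print(n,len(Q),Q.min(0),Q.max(0),'tip',Q[Q[:,2]>Q[:,2].max()-.01].mean(0))
                          ~~~~~^^^
    return umr_minimum(a, axis, None, out, keepdims, initial, where)
ValueError: zero-size array to reduction operation minimum which has no identity
```

```bash
python3 -c "
from m import *
z=np.load('pics/s7.npz');p,d=z['p'],z['d'];X=pts('scene',d);h=cv2.cvtColor(p,cv2.COLOR_RGB2HSV);m=(h[...,1]>150)&((h[...,0]<6)|(h[...,0]>174))&(p[...,0]>50)&(X[...,0]>.55)&(X[...,0]<.7)&(abs(X[...,1]+.075)<.04)&(X[...,2]>.1)
Q=X[m];print(len(Q),Q.min(0),Q.max(0),'tip',Q[Q[:,2]>Q[:,2].max()-.01].mean(0))
J=X[(X[...,0]>.66)&(X[...,0]<.74)&(abs(X[...,1]+.074)<.012)&(X[...,2]>.1)&(X[...,2]<.16)];print('jaw z',np.median(J[:,2]))
a=cv2.imread('pics/s7.png')[120:340,300:520];cv2.imwrite('pics/s7c.png',cv2.resize(a,(560,560)))"
```

```text
332 [ 0.60200634 -0.08331352  0.13163998] [ 0.65238526 -0.06293228  0.21181442] tip [ 0.60710859 -0.07247379  0.20663755]
jaw z 0.12921214825598032
```

View pics/s7c.png

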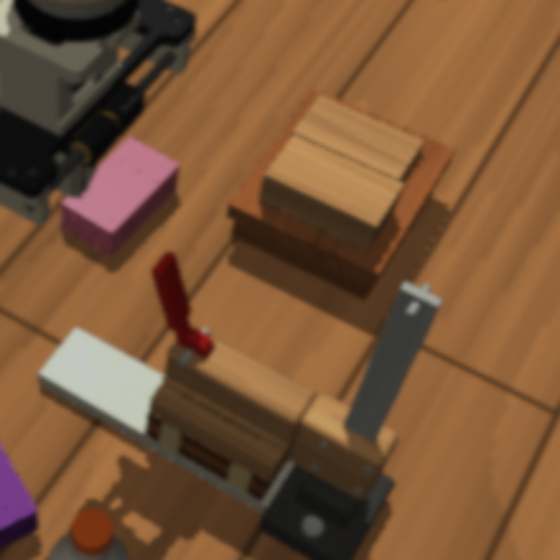

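The jaw stays put and the lever is open at crop (170,290), tip at about (0.607, -0.073, 0.21). I'll push it from behind along an arc.

move_arm --pt "0 0.001 -0.04 0 0 0" --pt "0 0.001 -0.075 0 0 0" --pt "0.035 0.001 -0.075 0 0 0" --pt "0.07 0.001 -0.075 0 0 0" --pt "0.07 0.001 -0.075 0 0 0"

```text
clock: 13.6
position: [0.5808, -0.0732, 0.1833]
ee_rot: [0.029, 3.139, -0.001]
force: [1.6, 0.2, -0.7]
width: 0.008
gripper_force: 0.0
```

move_arm --pt "0.01 0 0 0 0 0" --pt "0.02 0 0 0 0 0" --pt "0.035 0 0.003 0 0 0" --pt "0.05 0 0.008 0 0 0" --pt "0.05 0 0.008 0 0 0"

```text
clock: 14.1
position: [0.6155, -0.0736, 0.1892]
ee_rot: [0.031, 3.14, -0.0]
force: [0.9, 0.2, -0.2]
width: 0.006
gripper_force: 0.0
```

move_arm --pt "0.01 0 0.001 0 0 0" --pt "0.021 0 0.002 0 0 0" --pt "0.031 0 0 0 0 0" --pt "0.041 0 -0.003 0 0 0"

```text
clock: 14.5
position: [0.6462, -0.0739, 0.1869]
ee_rot: [0.031, 3.14, -0.0]
force: [-2.2, -1.1, 4.1]
width: 0.004
gripper_force: 1.7
```

```bash
python3 -c "
from m import *
o=readout.observe();print(o['position'],o['force'])
p,d=grab('scene','s8');X=pts('scene',d);h=cv2.cvtColor(p,cv2.COLOR_RGB2HSV);m=(h[...,1]>150)&((h[...,0]<6)|(h[...,0]>174))&(p[...,0]>50)&(X[...,0]>.55)&(X[...,0]<.76)&(abs(X[...,1]+.075)<.04)&(X[...,2]>.1)
Q=X[m];print(len(Q),Q.min(0),Q.max(0),'tip',Q[Q[:,2]>Q[:,2].max()-.01].mean(0))
a=cv2.imread('pics/s8.png')[150:340,330:520];cv2.imwrite('pics/s8c.png',cv2.resize(a,(560,560)))"
```

```text
[ 0.64616897 -0.07385457  0.18693793] [-2.21554548 -1.13140683  4.143077  ]
79 [ 0.66027902 -0.10284602  0.18144448] [ 0.68461467 -0.06318104  0.26400313] tip [ 0.6842745  -0.10218784  0.26023293]
```

View pics/s8c.png

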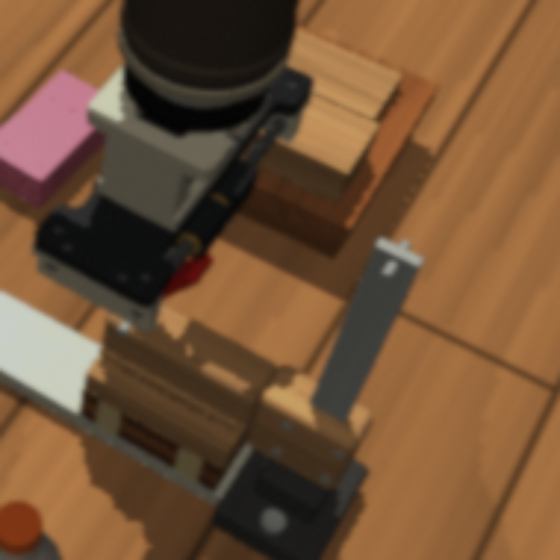

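The lever, at crop (190,275), now leans towards the bar. Continuing the arc.

move_arm --pt "0.01 0 -0.004 0 0 0" --pt "0.02 0 -0.009 0 0 0" --pt "0.028 0 -0.016 0 0 0" --pt "0.035 0 -0.023 0 0 0"

```text
clock: 14.95
position: [0.6724, -0.0737, 0.169]
ee_rot: [0.031, 3.14, -0.0]
force: [-1.1, -1.6, 3.8]
width: 0.008
gripper_force: 1.6
```

move_arm --pt "0.006 0 -0.009 0 0 0" --pt "0.012 0 -0.018 0 0 0" --pt "0.012 0 -0.018 0 0 0"

```text
clock: 15.25
position: [0.6803, -0.0732, 0.1543]
ee_rot: [-0.031, -3.14, -0.0]
force: [0.9, -0.2, 1.0]
width: 0.004
gripper_force: 0.1
```

move_arm --pt "0.003 0 -0.005 0 0 0" --pt "0.005 0 -0.01 0 0 0" --pt "0.005 0 -0.01 0 0 0"

```text
clock: 15.55
position: [0.6837, -0.0732, 0.1476]
ee_rot: [-0.031, -3.14, -0.001]
force: [-0.3, 1.0, -0.2]
width: 0.001
gripper_force: 0.0
```

move_arm --pt "0.002 0 -0.003 0 0 0" --pt "0.003 0 -0.005 0 0 0" --pt "0.003 0 -0.007 0 0 0" --pt "0.003 0 -0.007 0 0 0"

```text
clock: 15.95
position: [0.6865, -0.0734, 0.1436]
ee_rot: [0.031, 3.141, 0.0]
force: [-2.3, 0.0, 3.9]
width: 0.007
gripper_force: 2.5
```

move_arm --pt "0 0 -0.002 0 0 0" --pt "0 0 -0.003 0 0 0" --pt "0 0 -0.003 0 0 0"

```text
clock: 16.25
position: [0.6866, -0.0735, 0.1432]
ee_rot: [0.031, 3.14, 0.001]
force: [-7.2, 1.9, 18.4]
width: 0.008
gripper_force: 9.3
```

move_arm --pt "0 0 -0.002 0 0 0" --pt "0 0 -0.003 0 0 0" --pt "0 0 -0.003 0 0 0"

```text
clock: 16.55
position: [0.6868, -0.0735, 0.1428]
ee_rot: [0.031, 3.139, 0.001]
force: [-13.4, 0.9, 31.1]
width: 0.001
gripper_force: 15.7
```

The lever has come to a hard stop at TCP z 0.143, which matches it lying flat. Lifting away to check.

move_arm --pt "0 0 0.01 0 0 0" --pt "0 0 0.06 0 0 0" --pt "0 0 0.12 0 0 0" --pt "0 0 0.18 0 0 0" --pt "-0.06 0 0.22 0 0 0"

```text
clock: 17.05
position: [0.6486, -0.0729, 0.3038]
ee_rot: [0.028, 3.136, -0.001]
force: [0.4, 1.0, 0.6]
width: 0.007
gripper_force: 0.0
```

move_arm --pt "-0.06 0 0 0 0 0" --pt "-0.12 0 0 0 0 0" --pt "-0.18 0 0 0 0 0" --pt "-0.24 0 0 0 0 0" --pt "-0.24 0 0 0 0 0"

```text
clock: 17.55
position: [0.4595, -0.0741, 0.3012]
ee_rot: [-0.033, -3.139, -0.002]
force: [0.4, -0.0, 0.7]
width: 0.004
gripper_force: 0.0
```

```bash
python3 -c "
from m import *
o=readout.observe();print(o['position'],o['force'])
grab('top','t9');p,d=grab('scene','s9');X=pts('scene',d);h=cv2.cvtColor(p,cv2.COLOR_RGB2HSV);m=(h[...,1]>150)&((h[...,0]<6)|(h[...,0]>174))&(p[...,0]>50)&(X[...,0]>.55)&(X[...,0]<.76)&(abs(X[...,1]+.075)<.04)&(X[...,2]>.1)
Q=X[m];print(len(Q),Q.min(0),Q.max(0),np.polyfit(Q[:,0],Q[:,2],1))
Y=pts('top',np.load('pics/t9.npz')['d']).reshape(-1,3);Q=Y[(Y[:,2]>.07)&(Y[:,2]<.087)&(Y[:,0]<.745)&(Y[:,0]>.59)&(abs(Y[:,1]+.073)<.045)]
print('caul',len(Q),Q.min(0),Q.max(0))
a=cv2.imread('pics/s9.png')[190:340,330:510];b=cv2.imread('pics/t9.png')[100:300,250:370]
o=np.zeros((520,800,3),np.uint8);o[:400,:480]=cv2.resize(a,(480,400));o[:,486:798]=cv2.resize(b,(312,520));cv2.imwrite('pics/c9.png',o)"
```

```text
[ 0.45949533 -0.0740571   0.30124617] [ 0.39813633 -0.02807772  0.66138829]
494 [ 0.62651037 -0.08455403  0.13047449] [ 0.72400304 -0.06010857  0.14890253] [0.0264024  0.12571079]
caul 382 [ 0.64298096 -0.10464707  0.07247593] [ 0.73877136 -0.04440173  0.08524908]
```

View pics/c9.png

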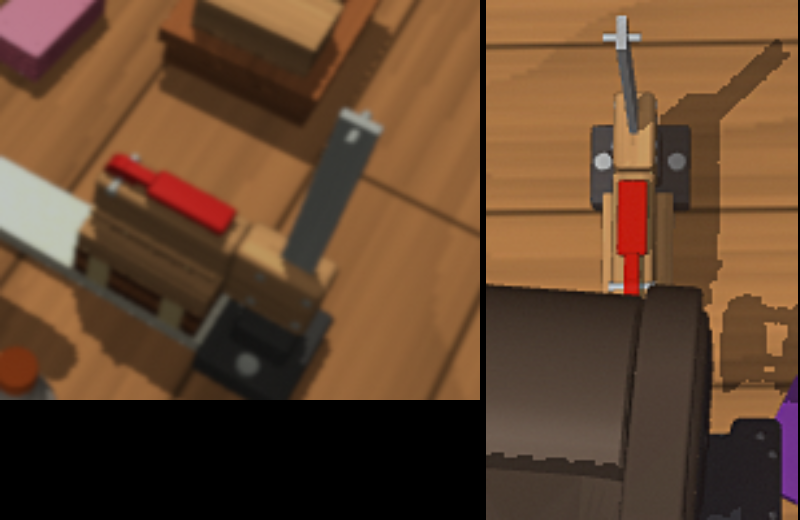

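The lever lies flat along the jaw from (125,165) to (215,215), with a slope of only 0.03. The stack and caul are in place, and the gripper is clear with zero force. Handing in.

```bash
python3 -c "from cell import ticket;print(ticket.sign_off())"
```

```text
the job is handed in; nothing more can be done
None
```

I handed the job in at about 17.6 s: the board is home and square against the foot, the jaw bears on the caul, and the lever is closed flat; the sign-off returned no verdict, and I judged the final clamping force only from the hard stop, not from a reading at the pad.

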